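# Rake the ferrite blocks level in the parts tray

## Task

Two ferrite blocks lie on top of the bed of blocks heaped at one end of the aluminium tray. Pick up the little rake, skim those two off onto the tray's bare floor so that all the blocks lie in one even layer, without touching those two with the gripper and without digging the tines down into the bed, then lay the rake back on the bench clear of the tray.

Things in the scene. Friction and masses are not known exactly. Their poses are not given: they have to be found in the camera images.
- rake_grip (a point): point on the centre line of the small hand rake's wooden handle (rake 140 g), near its centre of mass, 40 mm above the bench as it lies. Handle 16 mm wide, 15 thick, 195 long, butt 125 mm behind this point. The rake lies on tine tips and butt, so the handle rises 13 degrees to the head. Axes: x level, towards the head, y across, z up. A brush of like length lies nearby.
- rake_tines (a point): midpoint of the rake's line of tine tips, 60 mm ahead (+x) of and 40 mm below the grip point, same axes. The aluminium head is 104 mm wide (along y) and 10 mm thick, with six straight tines pointing down (-z), 12 mm gaps between them.
- tray: fixed tray with the heap, 248 x 138 mm, walls 4 thick, 24 high, floor 4 thick (a level, done tray stands to its left). Origin: centre of underside; x along its length to the heaped end, z up. Bed: six loose 28 mm blocks in two rows of three, x 43 to 102, y -45 to 45, tops at z 32; two more on top of it, tops at z 60. Floor from x -120 to 43 is bare. Tine tips at z 40 to 50 clear bed and walls.
- block_a_center (a point): centre of one of the two loose ferrite blocks lying on top of the bed in the tray (the one on the tray's -y side): a grey 28 mm block with rounded edges and a bore marked on two faces, 80 g. At the start its centre is 46 mm above the tray's underside; lying flat on the tray floor, on any face, it is at 18 mm.
- block_b_center (a point): centre of one of the two loose ferrite blocks lying on top of the bed in the tray (the one on the tray's +y side): a grey 28 mm block with rounded edges and a bore marked on two faces, 80 g. At the start its centre is 46 mm above the tray's underside; lying flat on the tray floor, on any face, it is at 18 mm.

How it is judged:
By the outcome, as a careful person would: the job done as asked, in the order asked, and still so for the second after the job is handed in, with the robot touching nothing.
It also fails if it takes over 48 s, if anything falls off the work surface, if the arm or the gripper's body presses on something with over 40 N, if the wrist force passes 120 N, or if a joint passes its speed limit or range.

## Robot

A 6-joint arm with a two-finger parallel gripper is mounted at the origin on the work surface. World frame = base frame: x ahead of the robot, y to its left, z up, the work surface at z = 0. Lengths are in mm, angles in degrees, forces in N, time in s.
With the tool pointing down it reaches from about 350 to 850 mm from the base axis. Payload 8.1 kg.
Tool frame: the origin (TCP) lies between the finger pads; the fingertips stand 22 mm ahead of it and the grasp point (between the pads) lies 3 mm ahead of it; z points along the fingers, y is the line along which they close (so a half turn about z gives the same grasp; the last joint's range is limited). The gripper opens to 85 mm and grips with 20 to 120 N. Pads are 22 mm wide; open, the fingers measure 114 mm over their backs; the gripper's body (76 mm by 85 mm) begins 54 mm behind the grasp point. The pads swing forward as they close: fully open they stand 13 mm farther back than shut.
Start: joints at [-80.18, 7.471, 85.268, -0, 87.261, -4.893], TCP at [152.412, -580.324, 226.592] pointing down, gripper open.
Joint ranges: [-169.43, 169.43], [-51.17, 129.36], [1.28, 143.12], [-76.62, 256.62], [0, 156.53], [-152.29, 152.29]. Speed limits (degrees/s): [136.94, 136.94, 159.86, 180, 180, 180].

## Interface

Orientations are given as [roll, pitch, yaw] about the fixed x, y, z axes, in that order (R = Rz(yaw) Ry(pitch) Rx(roll)).
In Python, from bench import sense, snapshot, calibration, hand_in gives the robot as it stands.
- The arm moves only by the shell command python3 -m crank 'ROWS' [FORCE]. ROWS is JSON, a list of rows, each a list of 5 numbers: the shift along the tool's x, y, z in cm, then the turn about the tool's z in rad, then the finger opening in cm, from 0 to 8.54. A call has 1 to 20 rows; each row is the pose to reach, as a shift and turn from the pose commanded when the call began, along the tool's axes at that moment; what a row does not reach only later rows make up. A row lasts 1/10 s, in which the tool goes at most 50 mm and 8.59 degrees, less where a joint would pass 70% of its speed; a pose out of reach is approached as far as the arm can. A call with a gripper value outside its range is refused whole. The fingers move at their own pace and stop on an object; FORCE is the grip in N (left out, the last holds). Time passes only in rows, so rows that repeat a pose let the fingers close. It gives the time, the measured TCP pose, the force, the opening and the grip force at its end, in the units of the state.
- sense(): the state, without advancing time (a new reading comes with each control period).
- snapshot(name): name is "scene" or "top"; returns (picture, depth): 420x560x3 uint8, red, green, blue; 420x560 float32, mm along the optical axis (not along the pixel's ray), 0 where there is no reading.
- calibration(name): a dict with "fovy" (degrees; the focal length in pixels is half the picture's height over the tangent of half this angle, whatever the lens; pixels are square), "cx", "cy" (the principal point, pixels), "k1" (the pictures are not rectified: a ray, as slopes to the right and down, at radius r is drawn at 1 + k1 r^2 times it, then the intrinsics apply), "rvec" (rotation vector, rad) and "tvec" (3), from world to camera coordinates, as OpenCV has them. Camera axes: x right, y down, z forward; pixel columns grow to the right and rows downward; lengths in mm; the calibration is good to about 2 mm. A picture is of the moment at which its call begins. calibration takes no time and is no camera call.
- hand_in(): hands the job in; it is judged then, once.
The state is a dict: "time": time; "joint_pos": joint angles; "qd": joint speeds; "joint_efforts": joint torques, N m; "tool_pos": TCP position; "tcp_rot": TCP orientation; "ft_force": force on the tool from outside, world axes, zero at the start; "wrist_torque": the same for the moment, N m; "finger_gap": finger opening in mm; "grip_force": force on a finger pad.
Only numpy, scipy, OpenCV 4.12 (cv2) and the standard library are available. Lean on these libraries where they do the work, as an engineer would, in place of code of your own. Each camera call takes 0.05 s, during which the arm holds its last target. There are 200 camera calls.

## Working session

There is one attempt and no reset: what is moved stays moved. The work goes in short steps, Python scripts to look and compute and a shell command to move; the robot and the scene stay as the last step left them, time stands still between calls to the robot, and variables do not carry over. Pictures are saved under pics/ and viewed, at most 10 in all, crops included, and the job is handed in when it is done.

```bash
mkdir -p pics; ls; cat > h.py <<'E'
import numpy as np,cv2
from bench import sense,snapshot,calibration
def snap(n,fn=None):
    p,d=snapshot(n)
    if fn: cv2.imwrite('pics/'+fn,p[:,:,::-1])
    return p,d
def K(n):
    c=calibration(n); f=210/np.tan(np.radians(c['fovy'])/2)
    return f,c['cx'],c['cy'],c['k1'],cv2.Rodrigues(np.array(c['rvec'],float))[0],np.array(c['tvec'],float).ravel()
def slopes(n,u,v):
    f,cx,cy,k,R,t=K(n); d=np.array([(u-cx)/f,(v-cy)/f]); s=d.copy()
    for _ in range(20): s=d/(1+k*(s@s))
    return s
def onplane(n,u,v,z):
    f,cx,cy,k,R,t=K(n); s=slopes(n,u,v); r=R.T@np.array([s[0],s[1],1]); o=-R.T@t
    return o+r*(z-o[2])/r[2]
def cloud(n,d):
    f,cx,cy,k,R,t=K(n); v,u=np.mgrid[:420,:560]; D=np.stack([(u-cx)/f,(v-cy)/f],-1); s=D.copy()
    for _ in range(20): s=D/(1+k*(s**2).sum(-1,keepdims=True))
    P=np.concatenate([s,np.ones(s.shape[:2]+(1,))],-1)*d[...,None]
    return (P-t)@R
E
python3 - <<'E'
from h import *
for n in("scene","top"):
    p,d=snap(n,n+'0.png'); c=cloud(n,d); np.save(n+'0.npy',c)
    print(calibration(n), (d>0).mean(), c[200:220:10,200:400:50].round())
print(sense())
E
```

```text
pics
{'fovy': 52.40839905297669, 'cx': 274.74448144010495, 'cy': 212.7249345687384, 'k1': 0.026447771568084172, 'rvec': array([ 1.21860011,  2.50100545, -0.75979709]), 'tvec': array([ 360.90520144, -270.62735689, 1096.98495602])} 0.9961181972789116 [[[ 553. -233.   -1.]
  [ 486. -147.   -1.]
  [ 419.  -60.    0.]
  [ 351.   25.   -1.]]

 [[ 573. -214.    0.]
  [ 507. -129.    1.]
  [ 440.  -45.   -1.]
  [ 374.   40.   -0.]]]
{'fovy': 55.02652832128865, 'cx': 285.5987646309114, 'cy': 203.69712507524463, 'k1': 0.04052612030544963, 'rvec': array([ 2.20589894, -2.14470903,  0.08396663]), 'tvec': array([-70.18599417, 551.20477163, 845.92557963])} 0.9959311224489796 [[[ 557.  133.    7.]
  [ 561.   24.    1.]
  [ 564.  -86.   -0.]
  [ 567. -197.   -1.]]

 [[ 536.  134.    1.]
  [ 539.   24.    2.]
  [ 542.  -87.   -0.]
  [ 545. -197.   -1.]]]
{'time': 0.1, 'joint_pos': array([-8.01816376e+01,  7.51147538e+00,  8.53232070e+01, -1.72466357e-03,
        8.72600549e+01, -4.89378473e+00]), 'qd': array([-0.0782952 ,  0.0110422 , -0.08738323,  0.03490276,  0.0973002 ,
        0.0285304 ]), 'joint_efforts': array([-7.89654541e-05, -5.70949602e+01, -5.01944661e+01, -3.12809489e-04,
        8.06347467e-03,  3.43539000e-06]), 'tool_pos': array([ 152.29663299, -579.83830131,  225.6404787 ]), 'tcp_rot': array([-1.79905461e+02, -6.36565151e-03,  1.47122258e+01]), 'ft_force': array([-0.00955313,  0.27040894,  0.69967844]), 'wrist_torque': array([ 0.04519258, -0.0297606 ,  0.00367918]), 'grip_force': 0.0, 'finger_gap': 85.50617449335985}
```

View pics/top0.png

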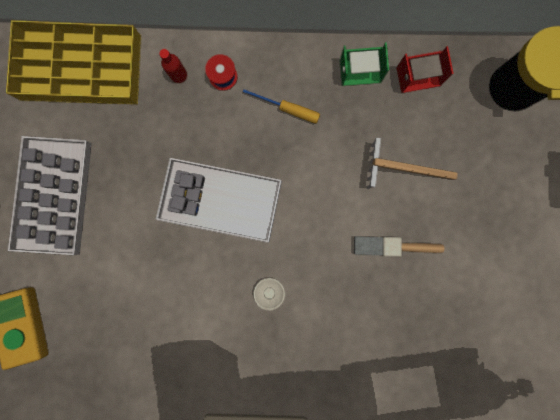

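View pics/scene0.png

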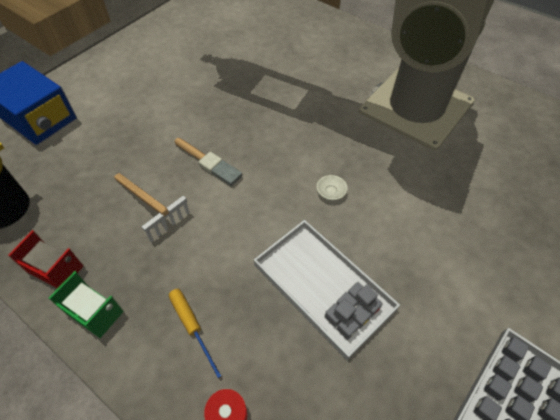

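The top view shows the rake head at about (375,163) with its handle running to (456,176), and the tray corners at (167,160), (280,180), (268,240) and (158,221). The heap is at the tray's left (+y) end. In the scene view the two top blocks are near (345,310) and (365,293).

```bash
python3 - <<'E'
from h import *
p=cv2.imread('pics/top0.png'); hsv=cv2.cvtColor(p,cv2.COLOR_BGR2HSV)
c=np.load('top0.npy')
# handle
m=cv2.inRange(hsv,(5,90,80),(22,255,255)); m[:140]=0;m[200:]=0;m[:,:370]=0;m[:,470:]=0
v,u=np.nonzero(m); X=c[v,u]; X=X[X[:,2]>5]
print('handle n',len(X)); P=X[:,:2]; mu=P.mean(0); d=np.linalg.svd(P-mu,full_matrices=False)[2][0]; d*=np.sign(d[1])
s=(P-mu)@d; print(mu,d,np.degrees(np.arctan2(d[1],d[0])),s.min(),s.max()); 
zf=np.polyfit(s,X[:,2],1); print('z fit',zf, 'ends',mu+d*s.min(),mu+d*s.max())
# head
R=c[130:195,362:390].reshape(-1,3); H=R[(R[:,2]>18)]; H=H[(H[:,:2]-mu)@d>s.max()-15]
print('head n',len(H),'mean',H.mean(0),'zmed',np.median(H[:,2]))
# tray by bright mask
m=cv2.inRange(hsv,(0,0,120),(179,60,255)); m[:150]=0;m[250:]=0;m[:,:150]=0;m[:,290:]=0
cn=max(cv2.findContours(m,cv2.RETR_EXTERNAL,cv2.CHAIN_APPROX_NONE)[0],key=cv2.contourArea)
Q=np.array([onplane('top',*q[0],24)[:2] for q in cn],np.float32)
r=cv2.minAreaRect(Q); print('tray',r,cv2.boxPoints(r))
box=cv2.boxPoints(r); E=box[1]-box[0]; F=box[2]-box[1]; L=E if np.hypot(*E)>np.hypot(*F) else F
L=L/np.hypot(*L); L*=np.sign(L[1]); o=np.array(r[0]); W=np.array([-L[1],L[0]]); print('tray yaw',np.degrees(np.arctan2(L[1],L[0])))
for n in('top','scene'):
    A=np.load(n+'0.npy').reshape(-1,3); q=np.c_[(A[:,:2]-o)@L,(A[:,:2]-o)@W,A[:,2]]
    k=(abs(q[:,0])<120)&(abs(q[:,1])<65)&(q[:,2]>53)&(q[:,2]<70); q=q[k]
    print(n,len(q),np.median(q[:,2]))
    km=cv2.kmeans(q[:,:2].astype(np.float32),2,None,(3,50,.1),5,0); 
    for i in(0,1):
        g=q[km[1].ravel()==i]; print(g.mean(0),cv2.minAreaRect(g[:,:2].astype(np.float32)))
np.savez('tray.npz',o=o,L=L,W=W)
E
```

```text
handle n 620
[ 633.90058036 -325.83615067] [0.04797292 0.99884864] 87.25029894351806 -97.61866983635458 256.81218682621153
z fit [ 0.4606561  41.37890508] ends [ 629.21752801 -423.34242596] [646.22061007 -69.31964794]
head n 6 mean [480.41872004 -61.35647914 888.69347709] zmed 888.6934770946741
tray ((556.8775634765625, 90.20048522949219), (251.62335205078125, 141.75167846679688), 80.19625854492188) [[465.61432  -21.705643]
 [605.29596  -45.84224 ]
 [648.1408   202.10661 ]
 [508.45917  226.24321 ]]
tray yaw 80.196266
top 359 57.428606639589866
[75.10385075 22.55123986 57.2757292 ] ((75.5560073852539, 22.43743324279785), (27.81071662902832, 27.188365936279297), 85.84368133544922)
[ 68.05148853 -24.98205474  57.47647531] ((68.83714294433594, -25.294837951660156), (27.97365951538086, 27.876955032348633), 4.86693000793457)
scene 516 59.459101211763745
[79.00432147 23.85075823 59.19003266] ((78.78937530517578, 25.07630157470703), (28.713788986206055, 28.760345458984375), 86.19114685058594)
[ 72.12401386 -23.67357423  59.2371218 ] ((71.44886016845703, -22.78196907043457), (27.94612693786621, 28.199111938476562), 5.318761348724365)
```

```bash
python3 - <<'E'
from h import *
for n,(a,b,e,f),(a2,b2,e2,f2) in(('top',(140,200,376,470),(130,195,360,384)),('scene',(165,220,105,168),(190,245,135,195))):
    p=cv2.imread(f'pics/{n}0.png'); hsv=cv2.cvtColor(p,cv2.COLOR_BGR2HSV); c=np.load(n+'0.npy')
    m=cv2.inRange(hsv,(5,90,80),(22,255,255))[a:b,e:f]>0
    X=c[a:b,e:f][m]; X=X[(X[:,2]>8)&(X[:,2]<75)]
    P=X[:,:2]; mu=np.median(P,0)
    vx=cv2.fitLine(P.astype(np.float32),cv2.DIST_HUBER,0,.01,.01).ravel(); d=vx[:2]*np.sign(vx[1]); mu=vx[2:]
    s=(P-mu)@d; lo,hi=np.percentile(s,[.5,99.5]); w=(P-mu)@np.array([-d[1],d[0]])
    zf=np.polyfit(s,X[:,2],1)
    print(n,len(X),mu,d,'yaw',np.degrees(np.arctan2(d[1],d[0])),'s',lo,hi,'w',np.percentile(w,[1,99]),'z',zf,'butt',mu+d*lo,'grip',mu+d*(lo+125))
    H=c[a2:b2,e2:f2].reshape(-1,3); H=H[(H[:,2]>28)&(H[:,2]<75)]; sh=(H[:,:2]-mu)@d
    H=H[(sh>lo+165)&(sh<lo+220)]; hw=(H[:,:2]-mu)@np.array([-d[1],d[0]])
    print(' head',len(H),H.mean(0),((H[:,:2]-mu)@d).mean()-lo,np.percentile(hw,[1,99]),np.percentile(H[:,2],[5,50,95]))
    m=cv2.inRange(hsv,(0,0,120),(179,60,255))
    if n=='scene':
        m[:215]=0;m[360:]=0;m[:,:245]=0;m[:,405:]=0
        cn=max(cv2.findContours(m,cv2.RETR_EXTERNAL,cv2.CHAIN_APPROX_NONE)[0],key=cv2.contourArea)
        Q=np.array([onplane(n,*q[0],24)[:2] for q in cn],np.float32); print(cv2.minAreaRect(Q),cv2.contourArea(cn))
E
```

```text
top 608 [ 634.0839 -328.792 ] [0.09502994 0.9954744 ] yaw 84.54695 s -93.58217081250578 89.47884905891956 w [-8.40827074  7.21527593] z [ 0.25102873 38.12779656] butt [ 625.19081571 -421.95064735] grip [ 637.06955761 -297.51634759]
 head 346 [ 642.41751415 -239.75842705   53.00875429] 183.00474607415975 [-51.57414221  50.05142999] [43.7930315  52.98999143 60.37208482]
scene 506 [ 635.5123  -316.09262] [0.09243241 0.99571896] yaw 84.69644 s -102.17623184281217 85.1213909564913 w [-6.48635766  8.83085813] z [ 0.25200884 40.07769269] butt [ 626.0679338  -417.83143175] grip [ 637.62198499 -293.36656225]
 head 530 [ 643.37282849 -235.62705331   49.41569765] 183.02388764420516 [-49.92178703  51.92265278] [31.70626275 52.30488963 60.34766209]
((545.685302734375, 98.96156311035156), (285.82452392578125, 328.39312744140625), 38.088134765625) 15887.5
```

```bash
python3 -m crank '[[54.1,-15.2,7.6,-1.22,5],[54.1,-15.2,7.6,-1.22,5],[54.1,-15.2,7.6,-1.22,5],[54.1,-15.2,7.6,-1.22,5],[54.1,-15.2,7.6,-1.22,5],[54.1,-15.2,7.6,-1.22,5],[54.1,-15.2,7.6,-1.22,5],[54.1,-15.2,7.6,-1.22,5],[54.1,-15.2,7.6,-1.22,5],[54.1,-15.2,7.6,-1.22,5],[54.1,-15.2,7.6,-1.22,5],[54.1,-15.2,7.6,-1.22,5],[54.1,-15.2,7.6,-1.22,5],[54.1,-15.2,7.6,-1.22,5],[54.1,-15.2,7.6,-1.22,5]]' 60; python3 - <<'E'
from h import *
p,d=snap('scene'); cv2.imwrite('pics/s1.png',cv2.resize(p[60:300,40:360,::-1],None,fx=2,fy=2)); s=sense(); print(s['time'],s['tool_pos'],s['tcp_rot'])
E
```

```text
time: 1.6
tool_pos: [636.1, -296.8, 150.6]
tcp_rot: [-180.0, 0.0, 84.5]
ft_force: [-0.4, -0.2, 0.1]
finger_gap: 50.1
grip_force: 0.0
1.65 [ 636.11873157 -297.01559151  150.82009949] [-1.79992853e+02  1.68603940e-02  8.45299086e+01]
```

View pics/s1.png

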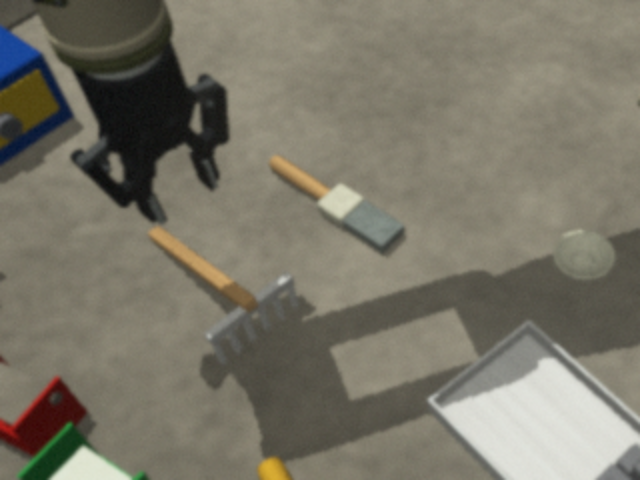

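The gripper is above the rake handle, with the fingers straddling it near crop pixels (150,210)–(210,180) and the head at (255,315). I'll descend and grip.

```bash
python3 -m crank '[[0,0.1,4,0,5],[0,0.1,7.5,0,5],[0,0.1,9.5,0,5],[0,0.1,10.7,0,5],[0,0.1,10.7,0,5],[0,0.1,10.7,0,1],[0,0.1,10.7,0,1],[0,0.1,10.7,0,1],[0,0.1,10.7,0,1],[0,0.1,10.7,0,1],[0,0.1,10.7,0,1],[0,0.1,10.7,0,1]]' 100
```

```text
time: 2.85
tool_pos: [638.4, -296.2, 44.1]
tcp_rot: [180.0, 0.0, 84.6]
ft_force: [0.2, -1.0, 2.5]
finger_gap: 10.1
grip_force: 1.2
```

```bash
python3 -m crank '[[0,0,0,0,0],[0,0,0,0,0],[0,0,0,0,0],[0,0,0,0,0]]' 100;python3 - <<'E'
from h import *
p,d=snap('scene'); cv2.imwrite('pics/s2.png',cv2.resize(p[90:270,60:300,::-1],None,fx=3,fy=3))
E
```

```text
time: 3.25
tool_pos: [638.2, -296.2, 43.9]
tcp_rot: [180.0, 0.0, 84.6]
ft_force: [-0.7, -0.8, 3.9]
finger_gap: 0.0
grip_force: 1.9
```

View pics/s2.png

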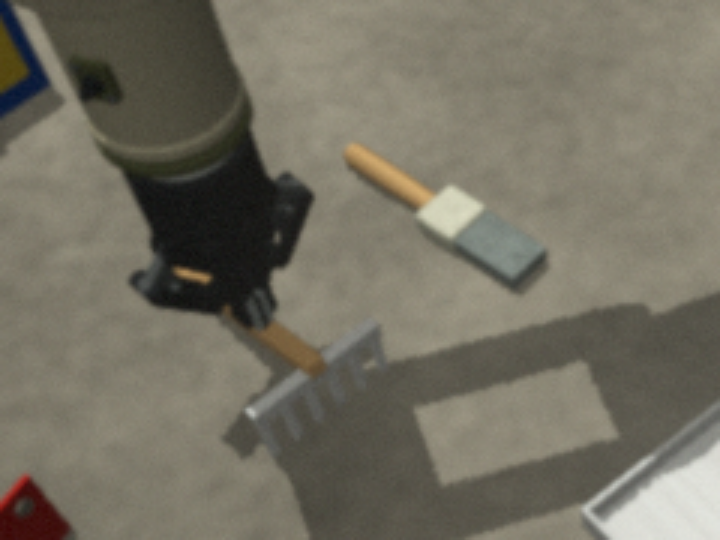

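The fingers are fully shut near (258,305), and the handle shows beyond and beside them, so this is not a grip. I'll open, rise and measure again.

```bash
python3 -m crank '[[0,0,0,0,5],[0,0,0,0,5],[0,0,0,0,5],[0,0,0,0,5],[0,0,-3,0,6],[0,0,-7,0,6],[0,0,-10.7,0,6],[0,0,-10.7,0,6]]' 100
cat > rake.py <<'E'
from h import *
def rake(n,fn=None):
    p,d=snap(n,fn); c=cloud(n,d); hsv=cv2.cvtColor(p,cv2.COLOR_RGB2HSV)
    m=(cv2.inRange(hsv,(5,90,70),(22,255,255))>0)
    k=m&(c[...,2]>8)&(c[...,2]<75)&(abs(c[...,0]-635)<60)&(abs(c[...,1]+325)<130)
    X=c[k]; P=X[:,:2]
    vx=cv2.fitLine(P.astype(np.float32),cv2.DIST_HUBER,0,.01,.01).ravel(); d=vx[:2]*np.sign(vx[1]); mu=vx[2:]
    s=(P-mu)@d; lo,hi=np.percentile(s,[.5,99.5]); w=(P-mu)@np.array([-d[1],d[0]])
    print(n,len(X),'yaw',np.degrees(np.arctan2(d[1],d[0])).round(1),'s',lo,hi,'w',np.percentile(w,[2,98]),'z',np.polyfit(s,X[:,2],1),'butt',mu+d*lo,'head end',mu+d*hi,'grip',mu+d*(hi-70), mu+d*(lo+125))
E
python3 - <<'E'
from rake import *
rake('top','t3.png'); rake('scene')
E
```

```text
time: 4.1
tool_pos: [641.5, -297.7, 158.6]
tcp_rot: [179.4, 0.2, 84.6]
ft_force: [0.4, -0.5, 1.0]
finger_gap: 60.1
grip_force: 0.0
top 285 yaw 84.7 s -40.43509621727028 38.80083135672491 w [-8.01861639  6.85604748] z [ 0.25093759 51.75001371] butt [ 635.5747015  -313.52208248] head end [ 642.86143324 -234.62191973] grip [ 636.42406023 -304.32529245] [ 647.07001045 -189.05177405]
scene 510 yaw 84.5 s -102.95652541586134 85.08878269013195 w [-5.64235731  8.74064589] z [ 0.25102349 40.24333092] butt [ 626.03001348 -417.93493554] head end [ 644.17094859 -230.7667051 ] grip [ 637.41797256 -300.44021231] [ 638.08889924 -293.51795837]
```

View pics/t3.png

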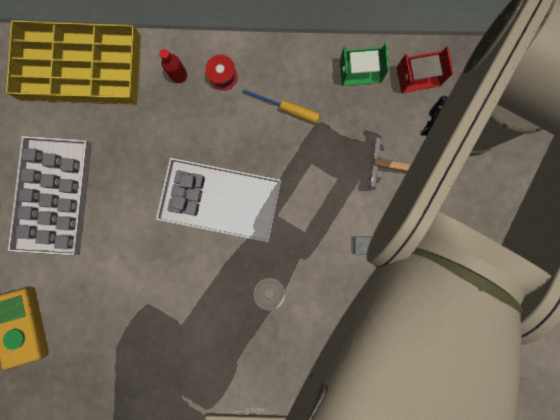

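```bash
python3 - <<'E'
from h import *
s=sense();print(s['tool_pos'],s['tcp_rot'],s['joint_pos'])
for n in('top','scene'):
    f,cx,cy,k,R,t=K(n); print(n,-R.T@t)
    for q in([641,-298,140],[616,-296,140],[666,-300,140]):
        c=R@np.array(q)+t; x=c[:2]/c[2]; x=x*(1+k*(x@x)); print(q,x*f+[cx,cy])
p,d=snap('top'); c=cloud('top',d)
print(c[95:135:5,430:450:4].round()[...,:].tolist())
p,d=snap('scene'); c=cloud('scene',d); v=c[...,2]
m=(p.max(-1)<70)&(abs(c[...,0]-640)<90)&(abs(c[...,1]+298)<80)&(v>100)&(v<175)
print(m.sum()); X=c[m]; 
for a in range(100,175,10):
    g=X[(X[:,2]>=a)&(X[:,2]<a+10)]
    if len(g)>3: print(a,len(g),np.percentile(g[:,0],[2,50,98]),np.percentile(g[:,1],[2,50,98]))
E
```

```text
[ 638.86850432 -296.37652977  152.19581393] [1.79851460e+02 6.10114759e-02 8.46157751e+01] [-2.90580312e+01  2.56431830e+01  7.14169358e+01  3.79610683e-03
  8.27793438e+01 -2.36743572e+01]
top [480.41872004 -61.35647914 888.69347709]
[641, -298, 140] [416.66356734 155.18290662]
[616, -296, 140] [415.52663008 168.38450954]
[666, -300, 140] [417.80632743 142.03910558]
scene [881.72231956 229.17296122 759.54804292]
[641, -298, 140] [131.25557092 168.72456751]
[616, -296, 140] [142.08318664 161.21502451]
[666, -300, 140] [120.13003212 176.4333471 ]
[[[809.0, -371.0, -1.0], [808.0, -380.0, -0.0], [809.0, -389.0, -2.0], [809.0, -398.0, -0.0], [809.0, -406.0, 0.0]], [[797.0, -371.0, 1.0], [796.0, -379.0, 2.0], [704.0, -292.0, 262.0], [702.0, -297.0, 267.0], [625.0, -218.0, 484.0]], [[786.0, -372.0, -2.0], [702.0, -293.0, 243.0], [696.0, -293.0, 261.0], [620.0, -214.0, 484.0], [612.0, -210.0, 505.0]], [[700.0, -293.0, 223.0], [695.0, -294.0, 239.0], [691.0, -296.0, 252.0], [609.0, -209.0, 500.0], [603.0, -206.0, 517.0]], [[691.0, -293.0, 224.0], [694.0, -302.0, 217.0], [607.0, -209.0, 489.0], [600.0, -204.0, 513.0], [595.0, -201.0, 529.0]], [[687.0, -298.0, 211.0], [604.0, -207.0, 484.0], [598.0, -203.0, 504.0], [592.0, -200.0, 522.0], [587.0, -196.0, 541.0]], [[650.0, -264.0, 309.0], [595.0, -202.0, 498.0], [589.0, -198.0, 519.0], [584.0, -195.0, 535.0], [580.0, -193.0, 549.0]], [[591.0, -199.0, 493.0], [585.0, -196.0, 513.0], [581.0, -194.0, 530.0], [576.0, -191.0, 546.0], [572.0, -188.0, 562.0]]]
65
160 22 [599.34311299 605.82912285 674.80449892] [-300.35687492 -290.47199382 -282.76552442]
170 43 [594.58006483 606.28420891 679.02214462] [-304.44969985 -290.7728857  -281.58139035]
```

```bash
python3 - <<'E'
from h import *
p,d=snap('scene'); c=cloud('scene',d); v=c[...,2]
m=(abs(c[...,0]-640)<60)&(abs(c[...,1]+298)<60)&(v>70)&(v<260)
X=c[m]; print(m.sum())
for a in range(70,260,10):
    g=X[(X[:,2]>=a)&(X[:,2]<a+10)]
    if len(g)>2: print(a,len(g),g[:,:2].min(0).round(),np.median(g[:,:2],0).round(),g[:,:2].max(0).round())
u0,v0=131,168
cv2.imwrite('pics/s4.png',cv2.resize(p[90:210,60:220,::-1],None,fx=5,fy=5,interpolation=cv2.INTER_CUBIC))
E
```

```text
1744
150 3 [ 604. -303.] [ 604. -299.] [ 604. -297.]
160 59 [ 593. -306.] [ 605. -288.] [ 678. -281.]
170 81 [ 592. -304.] [ 666. -290.] [ 679. -281.]
180 92 [ 592. -307.] [ 636. -289.] [ 679. -279.]
190 69 [ 595. -302.] [ 605. -288.] [ 682. -280.]
200 150 [ 581. -311.] [ 671. -287.] [ 697. -277.]
210 244 [ 580. -313.] [ 669. -290.] [ 700. -277.]
220 226 [ 580. -316.] [ 665. -289.] [ 699. -274.]
230 225 [ 580. -312.] [ 637. -284.] [ 700. -275.]
240 235 [ 580. -298.] [ 648. -284.] [ 700. -273.]
250 360 [ 580. -314.] [ 646. -285.] [ 700. -274.]
```

View pics/s4.png

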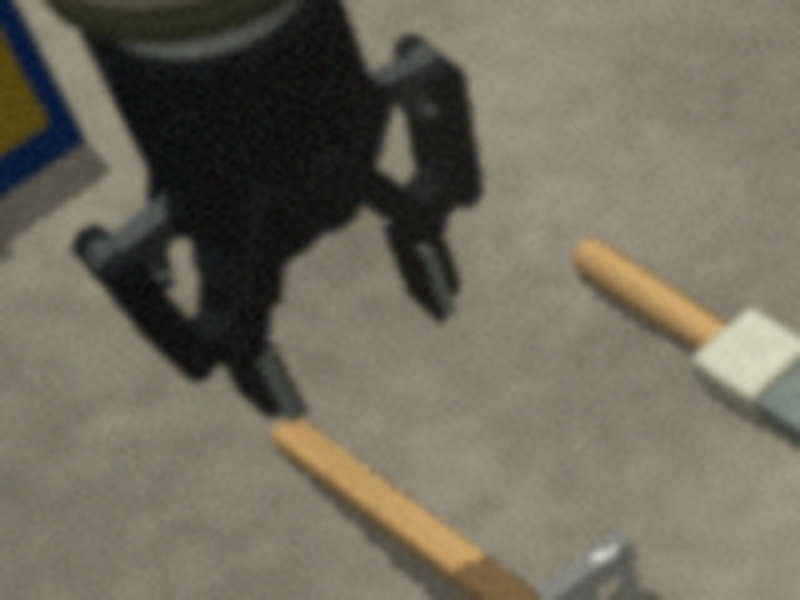

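The fingertips read z≈158 with the TCP at 152, about 20 mm higher than nominal. The first grasp therefore closed on top of the handle. I'll go lower and watch the force.

```bash
python3 -m crank '[[0,0,4,0,4],[0,0,8,0,4],[0,0,11,0,4],[0,0,12,0,4],[0,0,12.4,0,4],[0,0,12.4,0,4],[0,0,12.4,0,4]]' 100;python3 - <<'E'
from h import *
p,d=snap('scene'); c=cloud('scene',d); v=c[...,2]
m=(p.max(-1)<110)&(abs(c[...,0]-640)<45)&(abs(c[...,1]+293)<25)&(v>12)&(v<100)
X=c[m]; print(sense()['tool_pos'],sense()['ft_force'])
for a in range(10,80,5):
    g=X[(X[:,2]>=a)&(X[:,2]<a+5)]
    if len(g)>0: print(a,len(g),g[:,:2].min(0).round(),np.median(g[:,:2],0).round(),g[:,:2].max(0).round())
E
```

```text
time: 5.05
tool_pos: [639.5, -296.8, 28.9]
tcp_rot: [179.8, 0.1, 84.6]
ft_force: [0.4, -0.7, 0.1]
finger_gap: 40.3
grip_force: 0.0
[ 639.56488752 -296.81538128   29.13533342] [-0.49817552  1.14906789  0.25953892]
30 5 [ 616. -314.] [ 642. -306.] [ 643. -298.]
35 17 [ 614. -306.] [ 642. -292.] [ 664. -278.]
40 28 [ 612. -305.] [ 643. -290.] [ 669. -270.]
45 34 [ 606. -308.] [ 645. -288.] [ 670. -272.]
50 31 [ 605. -303.] [ 618. -289.] [ 671. -270.]
55 29 [ 605. -306.] [ 658. -290.] [ 671. -284.]
60 31 [ 604. -304.] [ 618. -291.] [ 671. -283.]
65 27 [ 606. -305.] [ 659. -290.] [ 671. -283.]
70 25 [ 607. -306.] [ 616. -290.] [ 670. -284.]
75 28 [ 596. -306.] [ 616. -288.] [ 676. -281.]
```

```bash
python3 -m crank '[[0,0,0.5,0,4],[0,0,0.9,0,4],[0,0,0.9,0,4],[0,0,0.9,0,0],[0,0,0.9,0,0],[0,0,0.9,0,0],[0,0,0.9,0,0],[0,0,0.9,0,0],[0,0,0.9,0,0],[0,0,0.9,0,0],[0,0,0.9,0,0]]' 100
```

```text
time: 6.2
tool_pos: [638.3, -296.1, 17.8]
tcp_rot: [180.0, 0.0, 84.6]
ft_force: [0.4, -0.1, 1.2]
finger_gap: 14.3
grip_force: 97.8
```

```bash
python3 -m crank '[[0,0,-1,0,0],[0,0,-3,0,0],[0,0,-6,0,0],[0,0,-9,0,0],[2,-0.6,-11,0,0],[5,-1.4,-11,0,0],[9,-2.4,-11,0,0],[13,-3.5,-11,0.02,0],[17,-4.6,-11,0.04,0],[21,-5.7,-11,0.05,0],[25,-6.8,-11,0.06,0],[29,-7.8,-11,0.077,0],[33,-8.9,-11,0.077,0],[36.5,-9.9,-11,0.077,0],[39.5,-10.7,-11,0.077,0],[41.5,-11.2,-11,0.077,0],[42.4,-11.4,-11,0.077,0],[42.4,-11.4,-11,0.077,0],[42.4,-11.4,-11,0.077,0]]'; python3 - <<'E'
from h import *
t=np.load('tray.npz');o,L,W=t['o'],t['L'],t['W']
print(sense()['tool_pos'],sense()['tcp_rot'])
for n in('scene','top'):
    p,d=snap(n,n+'5.png'); c=cloud(n,d); q=np.stack([(c[...,:2]-o)@L,(c[...,:2]-o)@W,c[...,2]],-1)
    m=(q[...,0]>85)&(q[...,0]<125)&(abs(q[...,1])<75)&(q[...,2]>90)&(q[...,2]<190)
    X=q[m]; print(n,len(X),X.mean(0) if len(X) else 0, np.percentile(X,[2,50,98],axis=0).round(1) if len(X) else 0)
E
```

```text
time: 8.1
tool_pos: [564.5, 136.0, 127.7]
tcp_rot: [-180.0, 0.0, 80.2]
ft_force: [0.1, 0.4, -1.3]
finger_gap: 14.4
grip_force: 97.8
[564.45140696 136.01253376 127.65898983] [-1.79999406e+02  3.28042220e-02  8.01967886e+01]
scene 817 [104.36098594  -3.46022422 156.85961378] [[ 87.  -49.7 113.8]
 [106.1  -4.3 163.3]
 [110.8  51.9 171.4]]
top 0 0 0
```

View pics/scene5.png

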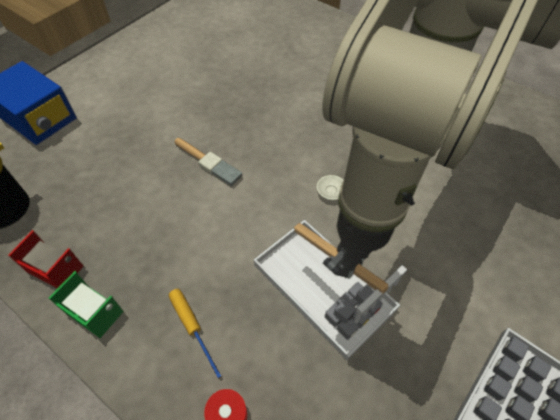

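The rake is held level over the heaped end, with its head at about tray x 106 behind both top blocks. I'll lower it behind them.

```bash
python3 -m crank '[[0,0,2,0,0],[0,0,4,0,0],[0,0,5.5,0,0],[0,0,6.3,0,0],[0,0,6.6,0,0],[0,0,6.6,0,0],[0,0,6.6,0,0]]'; python3 - <<'E'
from h import *
p,d=snap('scene'); cv2.imwrite('pics/s6.png',cv2.resize(p[210:360,240:420,::-1],None,fx=4,fy=4,interpolation=cv2.INTER_CUBIC))
E
```

```text
time: 8.9
tool_pos: [565.1, 136.9, 62.5]
tcp_rot: [179.9, -0.0, 80.2]
ft_force: [-0.6, -0.3, -2.1]
finger_gap: 14.2
grip_force: 97.8
```

View pics/s6.png

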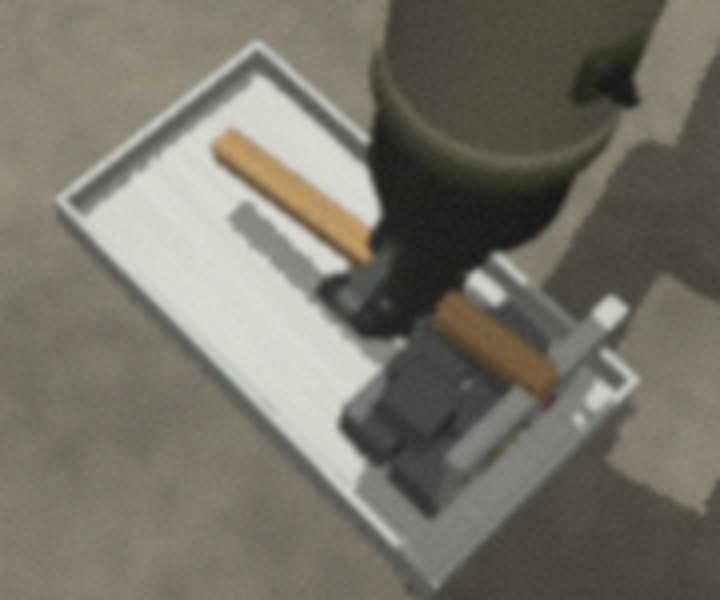

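The head lies behind both top blocks at about (540,385), and the fingers at (370,310) are ahead of and above the bed. Pull now.

```bash
python3 -m crank '[[-0.5,0,0,0,0],[-1.2,0,0,0,0],[-2,0,0,0,0],[-3,0,0,0,0],[-4.2,0,0,0,0],[-5.4,0,0,0,0],[-6.8,0,0,0,0],[-8.2,0,0,0,0],[-9.2,0,0,0,0],[-9.8,0,0,0,0],[-9.8,0,0,0,0],[-9.8,0,0,0,0]]'; python3 - <<'E'
from h import *
p,d=snap('scene'); cv2.imwrite('pics/s7.png',cv2.resize(p[210:360,240:420,::-1],None,fx=4,fy=4,interpolation=cv2.INTER_CUBIC))
E
```

```text
time: 10.15
tool_pos: [547.8, 40.3, 61.6]
tcp_rot: [180.0, -0.0, 80.2]
ft_force: [0.1, -0.0, -1.8]
finger_gap: 14.1
grip_force: 97.7
```

View pics/s7.png

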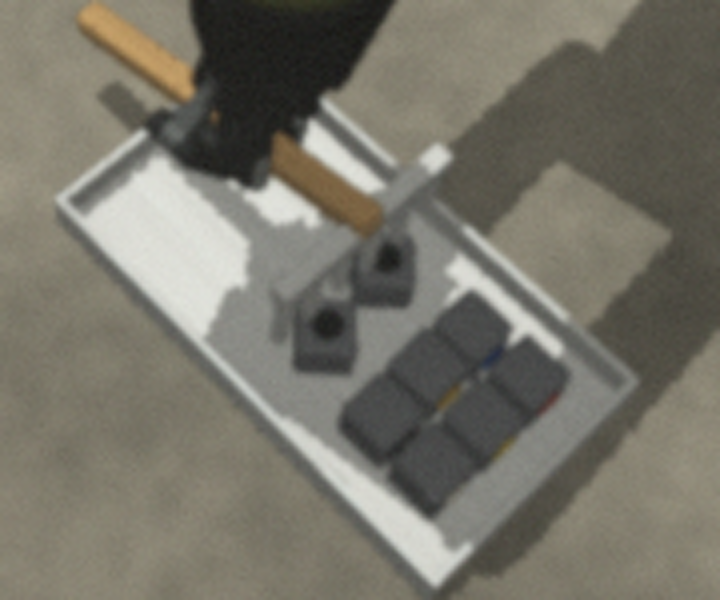

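Both blocks lie flat on the floor, at (325,335) and (385,270), and the bed is intact in one layer. Now I'll raise the rake and take it back to where it lay.

```bash
python3 -m crank '[[0,0,-1,0,0],[0,0,-3,0,0],[0,0,-5,0,0],[-2,0.9,-5,0,0],[-5,2.3,-5,0,0],[-8.5,3.9,-5,-0.02,0],[-12,5.6,-5,-0.04,0],[-15.5,7.2,-5,-0.06,0],[-19,8.8,-5,-0.077,0],[-22.5,10.4,-5,-0.077,0],[-26,12,-5,-0.077,0],[-29,13.4,-5,-0.077,0],[-31,14.3,-5,-0.077,0],[-31.6,14.6,-5,-0.077,0],[-31.6,14.6,-3,-0.077,0],[-31.6,14.6,0,-0.077,0],[-31.6,14.6,2,-0.077,0],[-31.6,14.6,3.3,-0.077,0],[-31.6,14.6,3.9,-0.077,0],[-31.6,14.6,3.9,-0.077,0]]'
```

```text
time: 12.2
tool_pos: [637.7, -295.2, 22.3]
tcp_rot: [-180.0, -0.0, 84.6]
ft_force: [0.1, 0.1, -1.1]
finger_gap: 14.4
grip_force: 97.9
```

```bash
python3 -m crank '[[0,0,0.2,0,0],[0,0,0.4,0,0],[0,0,0.4,0,0],[0,0,0.4,0,0]]'
```

```text
time: 12.6
tool_pos: [638.1, -296.2, 19.2]
tcp_rot: [180.0, 0.0, 84.6]
ft_force: [-0.2, 0.5, -1.3]
finger_gap: 14.1
grip_force: 97.9
```

```bash
python3 -m crank '[[0,0,0.1,0,0],[0,0,0.14,0,0],[0,0,0.14,0,0],[0,0,0.14,0,1.8],[0,0,0.14,0,2.5],[0,0,0.14,0,3.5],[0,0,0.14,0,4.5],[0,0,0.14,0,5],[0,0,0.14,0,5],[0,0,-2,0,5],[0,0,-5,0,5],[0,0,-10,0,5],[0,0,-15,0,5],[0,0,-18,0,5],[0,0,-18,0,5],[0,0,-18,0,5],[0,0,-18,0,5]]'; python3 - <<'E'
from h import *
p,d=snap('scene','s8.png'); s=sense(); print(s['ft_force'],s['finger_gap'],s['tool_pos'])
t=np.load('tray.npz');o,L,W=t['o'],t['L'],t['W']
c=cloud('scene',d); q=np.stack([(c[...,:2]-o)@L,(c[...,:2]-o)@W,c[...,2]],-1)
m=(abs(q[...,0])<115)&(abs(q[...,1])<62)&(q[...,2]>27); print(m.sum(),np.percentile(q[m][:,2],[5,50,95,100]))
E
```

```text
time: 14.3
tool_pos: [637.0, -295.5, 196.6]
tcp_rot: [-179.9, -0.1, 84.6]
ft_force: [0.1, 0.3, -0.1]
finger_gap: 50.1
grip_force: 0.0
[-0.34523464  0.10523567 -0.36532167] 49.752606382322774 [ 636.77368756 -295.40894513  196.11137428]
1901 [28.64030445 31.4812724  33.81784745 35.37551093]
```

View pics/s8.png

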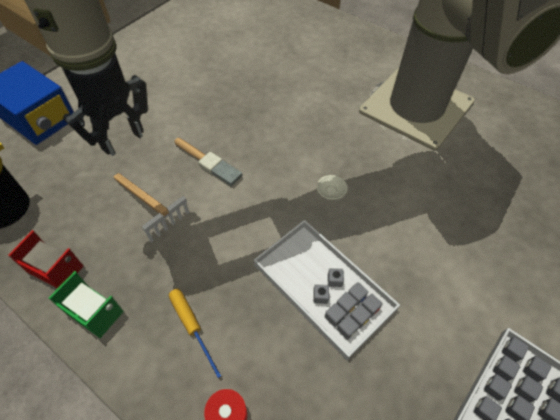

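The rake lies on the bench at (150,205), clear of the tray. All eight blocks are in one layer with their tops at about z 32, and the gripper is clear.

```bash
python3 -c "
from bench import hand_in; print(hand_in())"
```

```text
the job is handed in; nothing more can be done
None
```

The job is handed in: both top blocks were skimmed onto the bare floor so all eight lie in one layer, and the rake is back on the bench clear of the tray, about 14 s in; my first grasp closed on top of the handle and I redid it lower.

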